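# Show the tall canister's label to the archive scanner

### The job

Register the tallest of the three canisters: pick it up and set it down, not drop it, upright in the middle of the scanner's round plate, turned so that its paper label squarely faces the scanner's window. Let go of it, and leave the other two canisters where they stand.

Things in the scene. Friction and masses are not known exactly. Their poses are not given: they have to be found in the camera images.
- tall_mid (a point): Centre (42.5 mm above the underside) of the tallest of 3 upright loose cardboard canisters with flat grey lids: 54 mm across, 85 mm high, about 0.2 kg. z up; x points out through the middle of its white barred label, which covers a quarter of the side. An 18 mm wide paper tab runs from the lid's middle over the rim to the label, showing its side from above (the others have such labels too).
- scan_spot (a point): Centre of the upper face of the scanner's flat round aluminium plate, 120 mm across and 5 mm thick, fixed on the desk (this point is 5 mm above the desk). x points level from the plate's centre towards the middle of the scanner's window; z up.
- scan_window (a point): Middle of the dark upright window in the scanner's grey head, a fixed block 92 mm wide, 60 mm deep, 100 mm high beside the plate. It is 105 mm from the plate's centre and 50 mm above the desk; x points from the plate into the window.
- short: Bystander: a low cardboard canister, 54 mm across but only 48 mm high, loose on the desk; origin at the centre of its underside.
- squat: Bystander: a broad cardboard canister, 82 mm across and 55 mm high, loose on the desk; origin at the centre of its underside. The three canisters and a loose white mug (76 mm across, 85 mm high, with a handle) stand at four places, two on either side of the scanner, in any order.

How it is judged:
By the outcome, as a careful person would: the job done as asked, in the order asked, and still so for the second after the job is handed in, with the robot touching nothing.
It also fails if it takes over 35 s, if anything falls off the work surface, if the arm or the gripper's body presses on something with over 40 N, if the wrist force passes 120 N, or if a joint passes its speed limit or range.

### The arm

A 6-joint arm with a two-finger parallel gripper is mounted at the origin on the work surface. World frame = base frame: x ahead of the robot, y to its left, z up, the work surface at z = 0. Lengths are in m, angles in degrees, forces in N, time in s.
With the tool pointing down it reaches from about 0.25 to 0.725 m from the base axis. Payload 9.7 kg.
Tool frame: the origin (TCP) lies midway between the tips of the shut fingers; the grasp point (between the pads) lies bot.hold_point_z behind it (bot.hold_point_z is the distance from the TCP to the grasp point, in m); z points along the fingers, y is the line along which they close (so a half turn about z gives the same grasp; the last joint's range is limited). The gripper opens to 85 mm and grips with 20 to 120 N. Pads are 22 mm wide; open, the fingers measure 114 mm over their backs; the gripper's body (76 mm by 85 mm) begins 54 mm behind the grasp point. The pads swing forward as they close: fully open they stand 13 mm farther back than shut.
Start: joints at [-64.286, 4.979, 10.078, 95.1, 0, 90], TCP at [0.239, -0.496, 0.21] pointing down, gripper open.
Joint ranges: [-179.16, 179.16], [-48.56, 103.87], [-65.8, 70.77], [-126.05, 130.52], [-82.76, 87.17], [-180, 180]. Speed limits (degrees/s): [127.2, 127.2, 147.25, 180, 180, 180].

### API

Orientations are given as [roll, pitch, yaw] about the fixed x, y, z axes, in that order (R = Rz(yaw) Ry(pitch) Rx(roll)).
In Python, from workcell import bot, camera, camera_model, ticket gives the robot as it stands.
- The arm moves only by the tool send_rows, never from a script. Its argument "targets" is text: rows parted by semicolons, each of 5 numbers parted by spaces: the shift along the tool's x, y, z in mm, then the turn about the tool's z in degrees, then the closure in counts, from 0 (fully open) to 255 (shut). A call has 1 to 20 rows; each row is the pose to reach, as a shift and turn from the pose commanded when the call began, along the tool's axes at that moment; what a row does not reach only later rows make up. A row lasts 1/8 s, in which the tool goes at most 62.5 mm and 10.7 degrees, less where a joint would pass 70% of its speed; a pose out of reach is approached as far as the arm can. A call with a gripper value outside its range is refused whole. The fingers move at their own pace and stop on an object; "newtons" is the grip in N (left out, the last holds). Time passes only in rows, so rows that repeat a pose let the fingers close. It gives the time, the measured TCP pose, the force, the opening and the grip force at its end, in the units of the state.
- bot.get_obs(): the state, without advancing time (a new reading comes with each control period).
- camera(name): name is "scene" or "side" or "wrist"; returns the picture (420x560x3 uint8, blue, green, red); there is no depth.
- camera_model(name): a dict with "K" (3x3 intrinsics, pixels), "dist_coeffs" ([k1, k2, p1, p2, k3] as OpenCV has them; the pictures are not rectified), "pose" (4x4, takes a point from camera to world coordinates); the wrist camera has in their place "T_tool_cam" (4x4, takes a point from camera to tool coordinates, whose origin is the TCP and whose axes are the flange's). Camera axes: x right, y down, z forward; pixel columns grow to the right and rows downward; lengths in m; the calibration is good to about 2 mm. A picture is of the moment at which its call begins: read the wrist's pose just before it. camera_model takes no time and is no camera call.
- ticket.job_done(): hands the job in; it is judged then, once.
The state is a dict: "time": time; "q": joint angles; "qd": joint speeds; "joint_efforts": joint torques, N m; "ee_pos": TCP position; "tcp_rot": TCP orientation; "wrist_force": force on the tool from outside, world axes, zero at the start; "torque": the same for the moment, N m; "opening": finger opening in m; "grasp_force": force on a finger pad.
Only numpy, scipy, OpenCV 4.12 (cv2) and the standard library are available. Lean on these libraries where they do the work, as an engineer would, in place of code of your own. Each camera call takes 0.05 s, during which the arm holds its last target. There are 200 camera calls.

## Working session

There is one attempt and no reset: what is moved stays moved. The work goes in short steps, Python scripts to look and compute and a tool call to move; the robot and the scene stay as the last step left them, time stands still between calls to the robot, and variables do not carry over. Pictures are saved under pics/ and viewed, at most 10 in all, crops included, and the job is handed in when it is done.

Besides the shell and the picture viewer there is one more tool, called after ">>>" as a command line: name --argument value ..., lists and objects as JSON in quotes. send_rows: Moves the arm, as the interface text tells. Its arguments: {"type":"object","properties":{"targets":{"type":"string"},"newtons":{"type":"number"}},"required":["targets"]}

```bash
mkdir -p pics
python3 - <<'E'
from workcell import bot,camera,camera_model
import cv2,numpy as np
print(bot.get_obs(),bot.hold_point_z)
ims=[camera(n) for n in("scene","side")]
for n,i in zip(("scene","side"),ims):
    cv2.imwrite(f"pics/{n}0.png",i)
    m=camera_model(n);print(n,np.round(m["K"],1).tolist(),m["dist_coeffs"],np.round(m["pose"],3).tolist())
print(camera_model("wrist"))
E
```

```text
{'time': 0.0, 'q': array([-6.42858180e+01,  5.01065188e+00,  1.00322696e+01,  9.50997691e+01,
       -1.61765601e-03,  8.99978477e+01]), 'qd': array([ 0.12770163,  0.03082995, -0.12181327, -0.00771658, -0.05003729,
        0.03135578]), 'joint_efforts': array([-2.43241374e-07, -5.20386851e+01,  4.64804935e+01,  1.63038127e-02,
        4.88496983e-05,  3.87267391e-06]), 'ee_pos': array([ 0.23850879, -0.4952908 ,  0.20966783]), 'tcp_rot': array([-1.79921849e+02,  1.61471877e-03,  2.57163365e+01]), 'wrist_force': array([-0.56263111,  0.53403604,  0.39396167]), 'torque': array([0.01880777, 0.01625065, 0.01876911]), 'grasp_force': 0.0, 'opening': 0.08518586236564298} 0.0187
scene [[415.2, 0.0, 275.6], [0.0, 415.2, 212.8], [0.0, 0.0, 1.0]] [-0.12045271  0.          0.          0.          0.        ] [[-0.875, 0.401, -0.273, 0.73], [0.485, 0.735, -0.473, 0.401], [0.011, -0.546, -0.837, 0.742], [0.0, 0.0, 0.0, 1.0]]
side [[469.9, 0.0, 280.6], [0.0, 469.9, 209.9], [0.0, 0.0, 1.0]] [0.02425864 0.         0.         0.         0.        ] [[-0.81, -0.425, 0.404, 0.14], [-0.586, 0.563, -0.582, 0.561], [0.019, -0.709, -0.705, 0.755], [0.0, 0.0, 0.0, 1.0]]
{'K': array([[365.04175744,   0.        , 279.64826313],
       [  0.        , 365.04175744, 204.50448252],
       [  0.        ,   0.        ,   1.        ]]), 'dist_coeffs': array([0.00505902, 0.        , 0.        , 0.        , 0.        ]), 'T_tool_cam': array([[ 1.28342261e-03, -9.65036891e-01, -2.62110953e-01,
         6.48989935e-02],
       [ 9.99999112e-01,  1.33269008e-03, -1.02003232e-05,
        -4.22192433e-04],
       [ 3.59156355e-04, -2.62110707e-01,  9.65037744e-01,
        -1.64577959e-01],
       [ 0.00000000e+00,  0.00000000e+00,  0.00000000e+00,
         1.00000000e+00]])}
```

View pics/scene0.png

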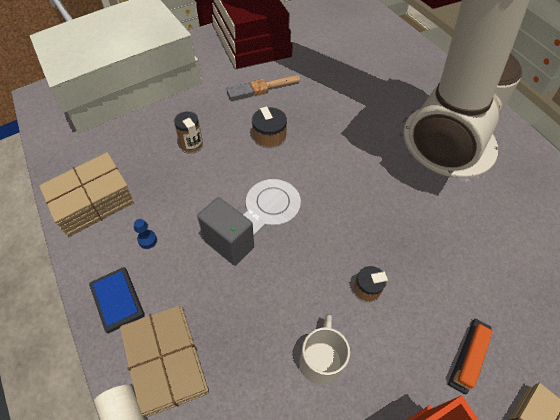

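View pics/side0.png

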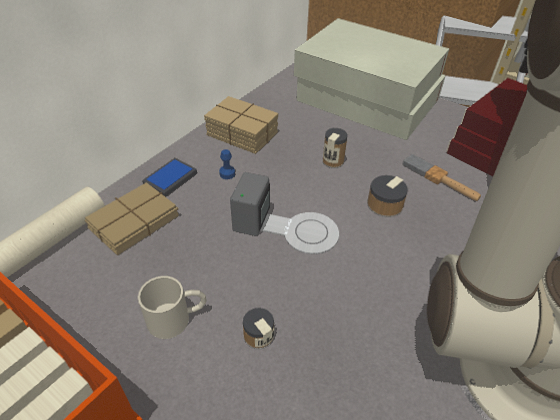

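The tall canister's lid is at about scene (188,119) / side (336,135), with its tab and label toward the bottom of the image. The plate is at scene (273,201) / side (312,232), and the scanner head is at scene (226,229) / side (252,203). Next I'll measure these roughly from both views.

```bash
cat > h.py <<'E'
from workcell import bot,camera,camera_model
import cv2,numpy as np
from scipy.spatial.transform import Rotation as R
from scipy.optimize import least_squares
def toolT(o):
    T=np.eye(4);T[:3,:3]=R.from_euler('xyz',o['tcp_rot'],degrees=True).as_matrix();T[:3,3]=o['ee_pos'];return T
def model(n,o=None):
    m=camera_model(n);return m['K'],m['dist_coeffs'],(m['pose'] if n!='wrist' else toolT(o)@m['T_tool_cam'])
def plane(px,z,M):
    K,d,P=M
    u=cv2.undistortPoints(np.asarray(px,float).reshape(-1,1,2),K,d).reshape(-1,2)
    r=np.c_[u,np.ones(len(u))]@P[:3,:3].T
    return (P[:3,3]+r*((z-P[2,3])/r[:,2])[:,None])[:,:2]
def pix(X,M):
    K,d,P=M;Q=np.linalg.inv(P)
    return cv2.projectPoints(np.asarray(X,float).reshape(-1,1,3),cv2.Rodrigues(Q[:3,:3])[0],Q[:3,3],K,d)[0].reshape(-1,2)
def circ(p,r=None):
    f=lambda s:np.hypot(*(p-s[:2]).T)-(s[2] if r is None else r)
    s=least_squares(f,[*p.mean(0),.04],loss='soft_l1',f_scale=.001).x
    return s
def blob(mask,seed):
    n,l,st,c=cv2.connectedComponentsWithStats(mask.astype(np.uint8))
    k=[i for i in range(1,n) if st[i,4]>15]
    i=min(k,key=lambda i:np.hypot(*(c[i]-seed)));return l==i
def contour(b):
    return max(cv2.findContours(b.astype(np.uint8),0,cv2.CHAIN_APPROX_NONE)[0],key=len).reshape(-1,2)
E
python3 - <<'E'
from h import *
seeds=dict(scene=((188,120),(189,124),(273,201),(226,222)),side=((336,135),(334,138),(312,232),(252,190)))
for n in seeds:
    im=cv2.imread(f'pics/{n}0.png');M=model(n);hsv=cv2.cvtColor(im,cv2.COLOR_BGR2HSV);L,T,P,H=seeds[n]
    x=plane([L],.085,M);print(n,'lid',x,'plate',plane([P],.005,M),'head',plane([H],.1,M))
    # plate ellipse
    g=im.min(2);b=blob(g>150,P);h=cv2.convexHull(contour(b)).reshape(-1,2);p=plane(h,.005,M)
    print('plate fit',b.sum(),circ(p))
    t=blob(g>150,T);print('tab',t.sum(),plane(contour(t).mean(0),.085,M), contour(t).min(0),contour(t).max(0))
    for s in (L,P,H,T):print(im[s[1],s[0]],end=' ')
    print()
a=cv2.imread('pics/scene0.png')[90:270,140:320];b=cv2.imread('pics/side0.png')[110:270,210:410]
cv2.imwrite('pics/c.png',np.hstack([cv2.resize(a,(400,400),interpolation=2),cv2.resize(b,(400,400),interpolation=2)]))
E
```

```text
scene lid [[ 0.56817832 -0.28058736]] plate [[ 0.48045154 -0.04475945]] head [[0.61020823 0.01251537]]
plate fit 2050 [ 0.48117061 -0.04588034  0.0603852 ]
tab 73 [[ 0.57057874 -0.27284335]] [183 118] [194 127]
[212 231 239] [206 207 211] [108 111 112] [203 227 233] 
side lid [[ 0.56740017 -0.28096594]] plate [[ 0.47579186 -0.04476441]] head [[0.59655899 0.00803951]]
plate fit 2006 [ 0.49969692 -0.0338287   0.077578  ]
tab 48 [[ 0.56903544 -0.27207142]] [329 133] [338 140]
[190 217 223] [186 188 189] [108 108 108] [186 214 219]
```

View pics/c.png

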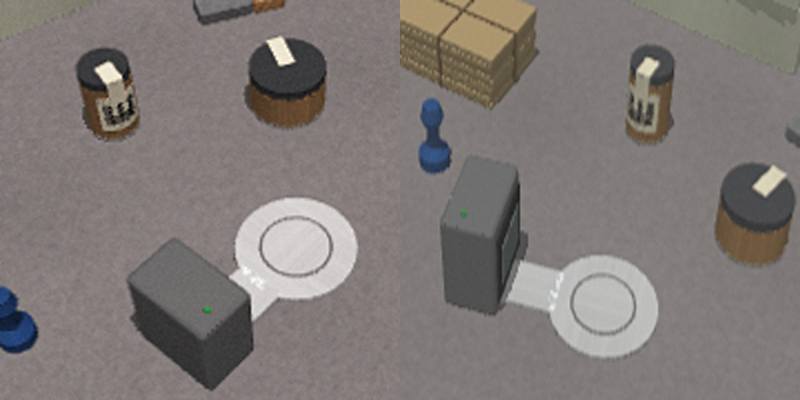

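The crops confirm the two views agree. The lid is at about (0.568, −0.280) with its tab pointing roughly +y. The plate is at about (0.480, −0.045), and the head lies at a heading of roughly 24° from it. I'll move the wrist camera over the canister.

>>> send_rows --targets "30 -21 0 0 0; 62 -43 0 0 0; 93 -64 0 -5 0; 124 -85 0 -10 0; 160 -105 0 -15 0; 195 -115 0 -20 0; 230 -106 0 -25 0; 265 -94 0 -31 0; 300 -82 0 -37 0; 335 -70 0 -43 0; 365 -60 0 -49 0; 390 -51 0 -51 0; 390 -51 0 -51 0; 390 -51 0 -51 0; 390 -51 0 -51 0"

```text
time: 1.98
ee_pos: [0.5672, -0.2806, 0.2107]
tcp_rot: [180.0, 0.0, 76.7]
wrist_force: [0.7, 0.1, 0.8]
opening: 0.0856
grasp_force: 0.0
```

Run:
```python
from h import *
import pickle
o=bot.get_obs();im=camera('wrist');pickle.dump(o,open('o1.pkl','wb'));cv2.imwrite('pics/w1.png',im)
print(o['time'],o['ee_pos'],o['tcp_rot'],o['q'])
```

```text
1.975 [ 0.56716407 -0.28060181  0.21070636] [1.79992324e+02 5.48870898e-03 7.66621090e+01] [-2.63219398e+01  1.69052580e+01  2.38944226e+01  9.69804517e+01
 -3.62376876e-03  7.70159505e+01]
```

View pics/w1.png

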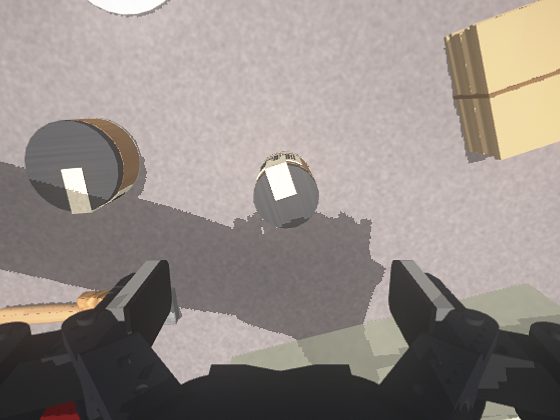

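The wrist view shows the lid at about (286,195) with its tab from (275,168) to (287,197), pointing up the image. A shadow touches the lid's lower edge. I'll fit the lid and tab precisely.

Run:
```python
from h import *
import pickle
o=pickle.load(open('o1.pkl','rb'));im=cv2.imread('pics/w1.png');M=model('wrist',o)
for p in [(300,205),(270,205),(285,222),(285,235),(320,215),(240,215),(330,190),(281,180)]:print(p,im[p[1],p[0]])
tab=blob(im.min(2)>205,(281,181));c=contour(tab);r=cv2.minAreaRect(c);print('tab',tab.sum(),r)
tp=plane(c,.085,M);
print('box world mm',cv2.minAreaRect((tp*1000).astype(np.float32)))
# lid edges: radial gradient on plane z=.085 about guess
g=cv2.GaussianBlur(im,(0,0),.8).astype(float)
g=np.dstack([g[...,0]-g[...,2],g.sum(2)/3])
c0=plane([(286,195)],.085,M)[0]
for it in range(3):
    pts=[]
    for a in np.radians(np.arange(0,360,4)):
        rr=np.arange(.021,.033,.0002);X=np.c_[c0+rr[:,None]*[np.cos(a),np.sin(a)],np.full(len(rr),.085)]
        uv=pix(X,M).astype(np.float32)
        v=cv2.remap(g.astype(np.float32),uv[:,:1].copy(),uv[:,1:].copy(),1)[:,0]
        d=np.abs(np.gradient(v[:,1]));k=d.argmax();pts.append((X[k,0],X[k,1],d[k]))
    pts=np.array(pts);s=circ(pts[pts[:,2]>.5][:,:2]);c0=s[:2]
res=np.hypot(*(pts[:,:2]-s[:2]).T)-s[2]
print('circ',s,(np.abs(res)<.001).sum(),len(pts)); print(circ(pts[np.abs(res)<.0015][:,:2]))
```

```text
(300, 205) [119 119 124]
(270, 205) [115 117 120]
(285, 222) [116 114 117]
(285, 235) [114 115 123]
(320, 215) [117 120 128]
(240, 215) [175 177 189]
(330, 190) [184 187 199]
(281, 180) [251 254 255]
tab 759 ((274.8000183105469, 182.39999389648438), (34.15259552001953, 33.5201416015625), 71.56504821777344)
box world mm ((563.4093017578125, -274.18194580078125), (27.081052780151367, 28.13364601135254), 5.319230556488037)
circ [ 0.56959042 -0.28643019  0.02754852] 67 90
[ 0.5695288  -0.28697983  0.02726208]
```

Run:
```python
from h import *
import pickle
o=pickle.load(open('o1.pkl','rb'));im=cv2.imread('pics/w1.png');M=model('wrist',o)
c0=np.array([.5695,-.2869])
big=cv2.resize(im[140:240,230:340],None,fx=8,fy=8,interpolation=2)[:600];
# tab pixels within 25.5 mm of lid centre
ys,xs=np.mgrid[140:240,230:340];P=plane(np.c_[xs.ravel(),ys.ravel()],.085,M);d=P-c0;r=np.hypot(*d.T)
v=im[140:240,230:340].min(2).ravel()
m=(v>190)&(r<.0255);q=d[m];cen=q.mean(0);print('n',m.sum(),'centroid',cen,'head',np.degrees(np.arctan2(cen[1],cen[0])))
print('rect',cv2.minAreaRect((q*1000).astype(np.float32)))
# scan tab edges: rows along heading, find lateral mid
h=np.arctan2(cen[1],cen[0])
for it in range(3):
    e=np.array([np.cos(h),np.sin(h)]);n=np.array([-e[1],e[0]]);L=[]
    for s in np.arange(.004,.0235,.001):
        t=np.arange(-.016,.016,.0002);X=np.c_[c0+s*e+t[:,None]*n,np.full(len(t),.085)]
        uv=pix(X,M).astype(np.float32);w=cv2.remap(im.min(2),uv[:,:1].copy(),uv[:,1:].copy(),1)[:,0]
        on=t[w>185];L.append((s,on.min(),on.max()))
    L=np.array(L);mid=L[:,1:].mean(1);f=np.polyfit(L[:,0],mid,1);h+=np.arctan(f[0]);
print('head edges',np.degrees(h),'lateral offset mm',f[1]*1000,'width',np.median(L[:,2]-L[:,1])*1000)
for n in('scene','side'):
    print(n,pix([[*c0,.085],[*(c0+.027*e),.085]],model(n)))
# scene lid check w/ squat etc not needed
cv2.imwrite('pics/w1c.png',big)
```

```text
n 713 centroid [-0.00153802  0.01205269] head 97.27210779752517
rect ((-1.6695899963378906, 12.084738731384277), (18.39443588256836, 26.125471115112305), 5.318752765655518)
head edges 98.02596993914324 lateral offset mm -0.06804511278205197 width 18.09999999999989
scene [[186.40689043 118.47059037]
 [192.46498183 125.31181164]]
side [[336.52563892 133.53289268]
 [332.08262886 139.36121239]]
```

View pics/w1c.png

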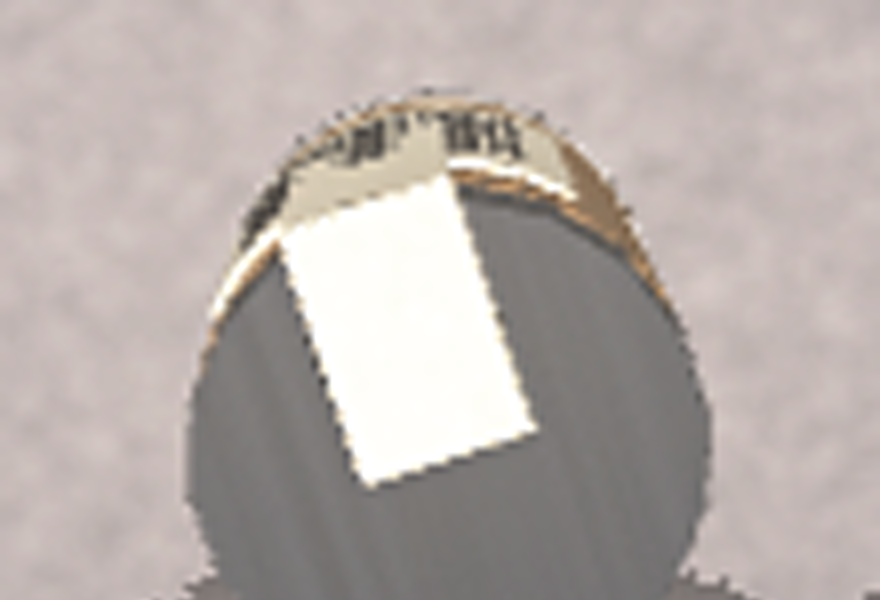

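The crop shows a clean tab whose left edge runs (285,235)→(365,485). The lid fits r = 27.3 mm and the tab width 18.1 mm, both matching the given sizes. The label heading is about 97.5°. Next I'll look at the plate and scanner with the same camera.

>>> send_rows --targets "25 -9 -20 0 0; 60 -22 -40 0 0; 95 -36 -40 0 0; 130 -49 -40 0 0; 165 -62 -40 0 0; 190 -72 -40 0 0; 198 -75 -40 0 0; 198 -75 -40 0 0; 198 -75 -40 0 0; 198 -75 -40 0 0"

```text
time: 3.28
ee_pos: [0.5404, -0.0712, 0.2503]
tcp_rot: [-180.0, 0.0, 76.7]
wrist_force: [-0.8, 0.7, -1.1]
opening: 0.0849
grasp_force: 0.0
```

Run:
```python
from h import *
import pickle
o=bot.get_obs();im=camera('wrist');pickle.dump(o,open('o2.pkl','wb'));cv2.imwrite('pics/w2.png',im)
print(o['time'],o['ee_pos'],o['tcp_rot'],o['q'])
M=model('wrist',o)
print(pix([[.4805,-.0455,.005],[.6,.01,.1],[.576,-.003,.05]],M))
```

```text
3.275 [ 0.54043445 -0.07116517  0.25025608] [-1.79985078e+02  5.90214294e-03  7.66518494e+01] [-7.49918655e+00  5.42771415e+00  1.50419469e+01  9.96296785e+01
 -4.35077197e-03  9.58489654e+01]
[[223.6905836  155.75136676]
 [329.73313376  71.00262273]
 [300.8917384   95.9050559 ]]
```

View pics/w2.png

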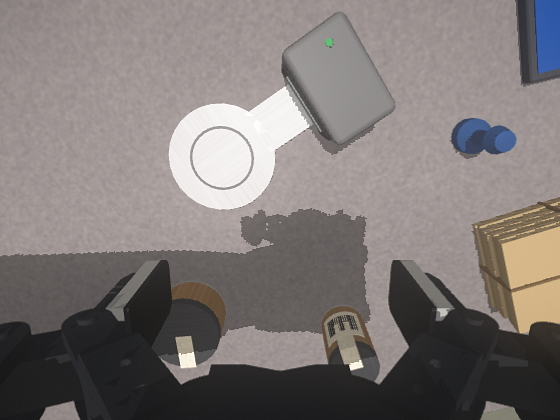

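The wrist view shows the plate at (222,157) with its ring. The head-top corners are near (283,50), (341,12), (394,103) and (341,144), and the strip between them is white.

Run:
```python
from h import *
import pickle
o=pickle.load(open('o2.pkl','rb'));im=cv2.imread('pics/w2.png');M=model('wrist',o)
b=blob(im.min(2)>215,(222,157));p=plane(contour(b),.005,M)
s=circ(p);k=np.abs(np.hypot(*(p-s[:2]).T)-s[2])<.0025;s=circ(p[k]);print('plate',s,k.sum(),len(p))
c=s[:2]
# strip: plate blob beyond 66mm radius
ys,xs=np.nonzero(b);q=plane(np.c_[xs,ys],.0,M)-c;r=np.hypot(*q.T);m=(r>.066)
print('strip heading',np.degrees(np.arctan2(*q[m].mean(0)[::-1])),m.sum())
# head: grey unsaturated dark blob
for p_ in [(330,80),(310,60),(365,110),(296,65),(360,30),(420,60)]:print(p_,im[p_[1],p_[0]],end='')
print()
h=blob((im.max(2)<160)&(np.arange(420)[:,None]<150),(338,78));print('head px',h.sum())
H=plane(contour(h),.1,M);rc=cv2.minAreaRect((H*1000).astype(np.float32));print(rc)
print(cv2.boxPoints(rc)); v=np.array(rc[0])/1000-c;print('to head',np.hypot(*v),np.degrees(np.arctan2(v[1],v[0])))
# edge directions of head top: lines from approxPoly-like histogram
seg=cv2.createLineSegmentDetector().detect(cv2.cvtColor(im[:160,260:420],cv2.COLOR_BGR2GRAY))[0].reshape(-1,4)+[260,0,260,0]
for l in seg:
    if np.hypot(l[2]-l[0],l[3]-l[1])>25:
        w=plane(l.reshape(2,2),.1,M);d=w[1]-w[0];print(np.round(l),'len mm',round(np.hypot(*d)*1000,1),'heading%90',np.degrees(np.arctan2(d[1],d[0]))%90)
```

```text
plate [ 0.477364   -0.04753372  0.03239938] 165 165
strip heading nan 0
(330, 80) [147 148 151](310, 60) [150 151 154](365, 110) [142 142 146](296, 65) [152 153 155](360, 30) [145 146 155](420, 60) [148 150 159]
head px 49661
((558.8439331054688, 13.860206604003906), (114.93673706054688, 478.33642578125), 76.73005676269531)
[[312.8704    12.824753]
 [778.435    -96.9722  ]
 [804.8175    14.89566 ]
 [339.25287  124.69261 ]]
to head 0.10202055701348366 36.99748437454472
[272. 151. 313. 123.] len mm 41.2 heading%90 20.51761264597701
[284.  86. 260. 103.] len mm 23.2 heading%90 20.63832444928522
[303. 100. 288.  77.] len mm 21.9 heading%90 20.459653451261957
[372. 129. 345. 147.] len mm 26.6 heading%90 20.178534153554153
[284.  49. 336.  11.] len mm 49.0 heading%90 20.57939317842408
[345.  13. 395. 101.] len mm 79.4 heading%90 20.56279144696572
[284.  55. 335. 143.] len mm 82.9 heading%90 19.191106267285946
[340. 143. 392. 107.] len mm 51.0 heading%90 21.806152209581388
[337.  14. 306.  36.] len mm 28.2 heading%90 21.023516614081274
[382.  83. 342.  15.] len mm 61.6 heading%90 21.49769870125398<stdin>:9: RuntimeWarning: Mean of empty slice.
  ret = um.true_divide(
```

Run:
```python
from h import *
import pickle
o=pickle.load(open('o2.pkl','rb'));im=cv2.imread('pics/w2.png');M=model('wrist',o)
b=blob(cv2.morphologyEx((im.min(2)>215).astype(np.uint8),3,np.ones((5,5))),(225,155))
p=plane(contour(b),.005,M);s=np.array([.4774,-.0475,.06])
for _ in range(4):
    k=np.abs(np.hypot(*(p-s[:2]).T)-s[2])<.003;s=circ(p[k])
print(s,k.sum(),len(p));c=s[:2]
v=plane([(340,77.5)],.1,M)[0]-c;print('head centre',v,np.hypot(*v),np.degrees(np.arctan2(v[1],v[0])))
# tab seen here too
print('tall lid',pix([[.5695,-.2869,.085]],M))
T=toolT(o);t=np.array([.5695,-.2869,.2])
print('delta tool mm',(T[:3,:3].T@(t-T[:3,3]))*1000)
```

```text
[ 0.47753238 -0.04739083  0.05897489] 263 378
head centre [0.12964801 0.05056397] 0.13915933767364358 21.30625965714869
tall lid [[354.10187663 367.43173538]]
delta tool mm [-203.19132902   78.09960187   50.25667245]
```

>>> send_rows --targets "-25 10 0 -3 0; -60 23 10 -7 0; -95 37 20 -11 0; -130 50 30 -15 0; -165 64 40 -19 0; -195 75 50 -21 0; -203 78 55 -21 0; -203 78 70 -21 0; -203 78 95 -21 0; -203 78 125 -21 0; -203 78 155 -21 0; -203 78 180 -21 0; -203 78 200 -21 0; -203 78 214 -21 0; -203 78 219 -21 0; -203 78 219 -21 0; -203 78 219 -21 0"

```text
time: 5.45
ee_pos: [0.5701, -0.2861, 0.0323]
tcp_rot: [179.9, 0.0, 97.7]
wrist_force: [-0.5, 0.3, 0.9]
opening: 0.0858
grasp_force: 0.0
```

>>> send_rows --targets "0 0 0 0 60; 0 0 0 0 90; 0 0 0 0 120; 0 0 0 0 160; 0 0 0 0 200; 0 0 0 0 200; 0 0 0 0 200; 0 0 0 0 200" --newtons 40

```text
time: 6.45
ee_pos: [0.5699, -0.2861, 0.0319]
tcp_rot: [180.0, 0.0, 97.7]
wrist_force: [-0.0, 0.0, 5.0]
opening: 0.0527
grasp_force: 42.2
```

>>> send_rows --targets "0 0 -8 0 200; 0 0 -20 0 200; 0 0 -40 0 200; 0 0 -60 0 200; 0 0 -80 0 200; 0 0 -90 0 200; 0 0 -90 0 200; 0 0 -90 0 200"

```text
time: 7.45
ee_pos: [0.5693, -0.2858, 0.1205]
tcp_rot: [-179.9, -0.0, 97.7]
wrist_force: [-0.0, 0.3, -2.3]
opening: 0.0529
grasp_force: 42.5
```

Run:
```python
from h import *
import pickle
o=bot.get_obs();im=camera('wrist');pickle.dump(o,open('o3.pkl','wb'));cv2.imwrite('pics/w3.png',im)
print(o['time'],o['ee_pos'],o['tcp_rot'],o['q'],o['wrist_force'],o['opening'],o['grasp_force'])
```

```text
7.45 [ 0.56934847 -0.28578917  0.12046419] [-1.79941763e+02 -4.16962883e-02  9.77117775e+01] [-2.66554817e+01  1.62577398e+01  1.30885105e+01  8.69023788e+01
  1.54318637e-03  5.56327186e+01] [-0.00800797  0.28015961 -2.25586959] 0.05287113325581546 42.45784431695938
```

View pics/w3.png

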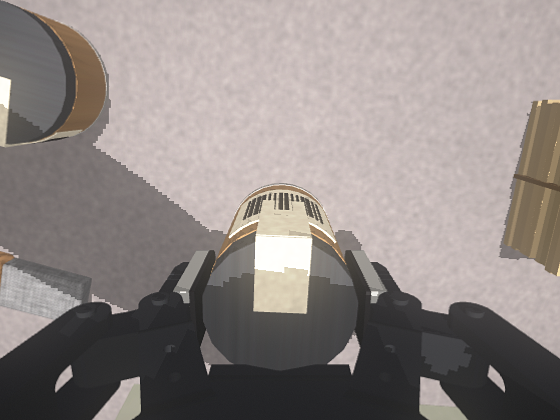

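The canister is held and lifted, and the label points up in the image, so along tool +x. The tab spans about (255,235) to (308,313). I'll measure its heading in the tool frame and the placing move.

Run:
```python
from h import *
import pickle
o=pickle.load(open('o3.pkl','rb'));im=cv2.imread('pics/w3.png');M=model('wrist',o);z=o['ee_pos'][2]+.0531
T=toolT(o)
def tool(px):
    w=plane(px,z,M);return ((np.c_[w,np.full(len(w),z)]-T[:3,3])@T[:3,:3])*1000
L=[];R_=[]
for v in range(246,308,2):
    row=im[v].min(1).astype(float)[235:330];g=np.diff(cv2.GaussianBlur(row[None],(0,0),1)[0])
    L.append((235+g[:45].argmax()+.5,v));R_.append((235+50+g[50:].argmin()+.5,v))
for s in (L,R_):
    t=tool(s);f=np.polyfit(t[:,0],t[:,1],1);r=t[:,1]-np.polyval(f,t[:,0]);k=np.abs(r)<.6;f=np.polyfit(t[k,0],t[k,1],1);print('slope deg',np.degrees(np.arctan(f[0])),'y0',f[1],k.sum(),t[:,0].min(),t[:,0].max())
print('inner/outer tab end tool mm',tool([(281,313),(283,236)]),'lid sides',tool([(203,310),(358,310)]))
print('delta mm',T[:3,:3].T@(np.array([.4774,-.0475,.06])-T[:3,3])*1000,'turn',o['tcp_rot'][2]-20.6)
```

```text
slope deg 2.222480435998184 y0 -10.327259392936096 30 -0.020852632048414983 21.909982467247776
slope deg 2.7544529008867467 y0 7.912820046224466 31 0.017426972793654877 21.943712368825253
inner/outer tab end tool mm [[ -2.69638935  -0.83074698 -53.10115936]
 [ 25.3890675   -0.24572489 -53.08131514]] lid sides [[ -1.58591767 -27.59981826 -53.07314248]
 [ -1.47237964  25.57193435 -53.12710495]]
delta mm [248.42847994 -59.07919035  60.70508233] turn 77.11177752863568
```

The tab is 2.5° off tool x, so its heading is 95.2° (the first box fit gave 95.3°). I'll turn +74.6° and carry it over the plate.

>>> send_rows --targets "10 -2 -5 3 200; 28 -6 -10 8 200; 49 -11 -10 14 200; 70 -16 -10 20 200; 91 -21 -10 26 200; 112 -26 -10 32 200; 133 -31 -10 38 200; 154 -36 -10 44 200; 175 -41 -10 50 200; 196 -46 -10 56 200; 217 -51 -10 62 200; 235 -55 -5 68 200; 246 -57 0 72.5 200; 248.7 -57.4 0 74.6 200; 248.7 -57.4 0 74.6 200; 248.7 -57.4 0 74.6 200; 248.7 -57.4 0 74.6 200"

```text
time: 9.62
ee_pos: [0.4794, -0.0474, 0.1213]
tcp_rot: [-180.0, 0.0, 23.1]
wrist_force: [0.4, 0.6, -2.1]
opening: 0.0531
grasp_force: 42.6
```

Run:
```python
from h import *
o=bot.get_obs();T=toolT(o)
print(o['time'],o['ee_pos'],o['tcp_rot'],o['q'][5],T[:3,:3].T@(np.array([.479,-.047,.037])-T[:3,3])*1000)
a,b,c=camera('scene'),camera('side'),camera('wrist')
for n,i in zip('abc',(a,b,c)):cv2.imwrite(f'pics/{n}4.png',i)
cv2.imwrite('pics/m4.png',np.hstack([cv2.resize(a[120:280,180:340],(400,400)),cv2.resize(b[130:290,220:380],(400,400))]))
```

```text
9.625 [ 0.47940071 -0.0473747   0.12127784] [-1.79994760e+02  8.25265193e-03  2.31212956e+01] 151.23462620077774 [-0.20925024 -0.49424425 84.27792123]
```

View pics/m4.png

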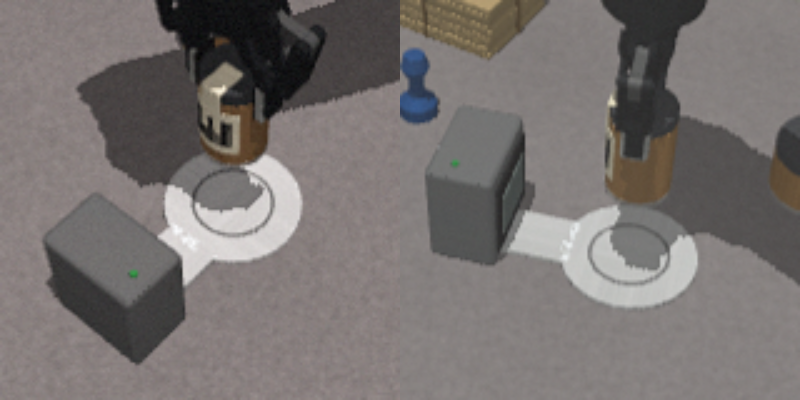

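The canister hangs over the plate with its label toward the window. Lowering, with slow final steps.

>>> send_rows --targets "0 -0.5 8 0 200; 0 -0.5 20 0 200; 0 -0.5 35 0 200; 0 -0.5 50 0 200; 0 -0.5 62 0 200; 0 -0.5 71 0 200; 0 -0.5 77 0 200; 0 -0.5 80 0 200; 0 -0.5 81 0 200; 0 -0.5 82 0 200; 0 -0.5 83 0 200; 0 -0.5 83 0 200; 0 -0.5 83 0 200"

```text
time: 11.4
ee_pos: [0.4793, -0.0467, 0.0385]
tcp_rot: [180.0, -0.0, 23.1]
wrist_force: [-0.2, 0.5, -2.6]
opening: 0.0533
grasp_force: 42.6
```

>>> send_rows --targets "0 0 0.5 0 200; 0 0 1 0 200; 0 0 1.3 0 200; 0 0 1.6 0 200; 0 0 1.6 0 200; 0 0 1.6 0 200"

```text
time: 12.15
ee_pos: [0.4792, -0.0467, 0.0369]
tcp_rot: [180.0, -0.0, 23.1]
wrist_force: [-0.1, -0.2, 0.5]
opening: 0.0531
grasp_force: 42.8
```

The weight has come off, so it's seated. Opening slowly.

>>> send_rows --targets "0 0 0.3 0 110; 0 0 0.3 0 100; 0 0 0.3 0 90; 0 0 0.3 0 70; 0 0 0.3 0 40; 0 0 0.3 0 0; 0 0 0.3 0 0; 0 0 0.3 0 0; 0 0 0.3 0 0; 0 0 0.3 0 0"

```text
time: 13.4
ee_pos: [0.4792, -0.0467, 0.0365]
tcp_rot: [-180.0, 0.0, 23.1]
wrist_force: [0.4, 0.1, -0.3]
opening: 0.0852
grasp_force: 0.0
```

>>> send_rows --targets "0 0 -6 0 0; 0 0 -18 0 0; 0 0 -35 0 0; 0 0 -55 0 0; 0 0 -80 0 0; 0 0 -110 0 0; 0 0 -140 0 0; 0 0 -165 0 0; 0 0 -173 0 0; 0 0 -173 0 0; 0 0 -173 0 0; 0 0 -173 0 0"

```text
time: 14.9
ee_pos: [0.4788, -0.0467, 0.2086]
tcp_rot: [-180.0, 0.1, 23.1]
wrist_force: [0.3, 0.8, 0.3]
opening: 0.0855
grasp_force: 0.0
```

Run:
```python
from h import *
import pickle
o=bot.get_obs();im=camera('wrist');pickle.dump(o,open('o5.pkl','wb'));cv2.imwrite('pics/w5.png',im)
print(o['time'],o['ee_pos'],o['tcp_rot'])
cv2.imwrite('pics/s5.png',camera('scene'));cv2.imwrite('pics/d5.png',camera('side'))
```

```text
14.9 [ 0.47882645 -0.04668542  0.20861211] [-1.79958616e+02  7.11859453e-02  2.31134265e+01]
```

View pics/w5.png

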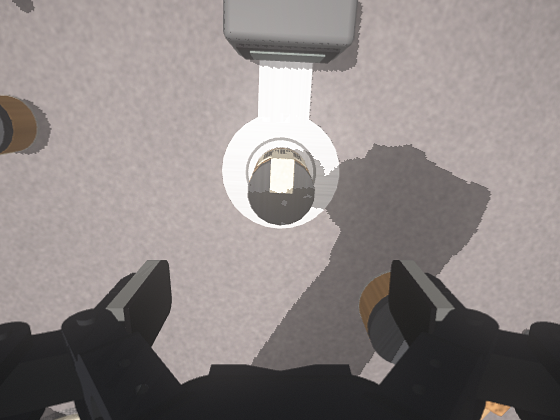

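The canister stands on the plate with its lid at about (281,192), tab up toward the window, and the head front at row ~55. I'll check centring and angle numerically.

Run:
```python
from h import *
import pickle
o=pickle.load(open('o5.pkl','rb'));im=cv2.imread('pics/w5.png');M=model('wrist',o)
def ring(c0,r0,r1,z,sign,angs):
    g=cv2.GaussianBlur(im,(0,0),.8).min(2)
    for it in range(4):
        pts=[]
        for a in np.radians(angs):
            rr=np.arange(r0,r1,.0002);X=np.c_[c0+rr[:,None]*[np.cos(a),np.sin(a)],np.full(len(rr),z)]
            uv=pix(X,M).astype(np.float32);v=cv2.remap(g,uv[:,:1].copy(),uv[:,1:].copy(),1)[:,0].astype(float)
            d=sign*np.gradient(v);k=d.argmax()
            if d[k]>1:pts.append(X[k,:2])
        pts=np.array(pts);s=circ(pts);c0=s[:2]
        k=np.abs(np.hypot(*(pts-c0).T)-s[2])<.0015;s=circ(pts[k]);c0=s[:2]
    return s,k.sum(),len(pts)
h0=20.6
print('lid',ring(np.array([.479,-.047]),.022,.032,.09,1,h0+np.arange(60,300,4)))
print('plate',ring(np.array([.478,-.047]),.053,.066,.005,-1,h0+np.r_[np.arange(25,150,4),np.arange(210,240,4)]))
T=toolT(o)
for a,b in(((255,288),'tab')),:
    z=.09;E=[[],[]]
    for v in range(164,188):
        row=cv2.GaussianBlur(im[v].min(1).astype(float)[None,255:308],(0,0),.7)[0];g=np.diff(row)
        E[0].append((255+g[5:27].argmax()+5.5,v));E[1].append((255+27+g[27:50].argmin()+.5,v))
    for e in E:
        w=plane(e,z,M);f=cv2.fitLine((w*1000).astype(np.float32),cv2.DIST_HUBER,0,.01,.01).ravel();print('tab edge heading',np.degrees(np.arctan2(f[1],f[0]))%180,f[2:])
seg=cv2.createLineSegmentDetector().detect(cv2.cvtColor(im[:130,215:370],cv2.COLOR_BGR2GRAY))[0].reshape(-1,4)+[215,0,215,0]
for l in seg:
    if np.hypot(l[2]-l[0],l[3]-l[1])>25:
        w=plane(l.reshape(2,2),.0,M);d=w[1]-w[0];print(np.round(l),'heading%90',np.degrees(np.arctan2(d[1],d[0]))%90)
# scene/side cross-check: bystander change
for n,a in(('scene','s5'),('side','d5')):
    A=cv2.imread(f'pics/{n}0.png');B=cv2.imread(f'pics/{a}.png')
    for nm,X in dict(sc={'scene':[(269,123),(371,282),(325,352)],'side':[(388,193),(259,328),(165,305)]}).items():
        for x,y in X[n]:
            t=A[y-18:y+18,x-18:x+18];r=cv2.matchTemplate(B[y-24:y+24,x-24:x+24],t,5);print(n,(x,y),cv2.minMaxLoc(r)[1::2])
```

```text
lid (array([ 0.47691711, -0.047915  ,  0.02681359]), np.int64(58), 60)
plate (array([ 0.47741869, -0.04741913,  0.05963222]), np.int64(40), 40)
tab edge heading 19.625671 [487.92194  -34.038536]
tab edge heading 20.305841 [494.27213  -51.066517]
[308. 118. 312.  63.] heading%90 20.20364707280815
[323.  54. 251.  50.] heading%90 20.493464244223745
[246.  60. 221.  34.] heading%90 67.7467839710797
[259.  67. 257. 116.] heading%90 20.7373228878416
[318.  62. 259.  59.] heading%90 20.437453359539333
[251.  53. 323.  56.] heading%90 20.419450127019957
[222.  33. 222.   1.] heading%90 20.799635380727853
[350.  45. 327.  63.] heading%90 59.51140660691067
[225.   1. 225.  32.] heading%90 20.06657215543882
[227.  36. 349.  45.] heading%90 19.085472360419942
[351.  41. 354.   0.] heading%90 21.263698552603547
scene (269, 123) (0.891936719417572, (6, 6))
scene (371, 282) (0.9979093670845032, (6, 6))
scene (325, 352) (0.9983937740325928, (6, 6))
side (388, 193) (0.9749075770378113, (6, 6))
side (259, 328) (0.9991390109062195, (6, 6))
side (165, 305) (0.99799644947052, (6, 6))
```

The canister is centred to within 1 mm and turned to within about 0.5°, and the bystanders haven't moved. Handing in.

```bash
python3 -c "
from workcell import ticket
print(ticket.job_done())"
```

```text
the job is handed in; nothing more can be done
None
```

The tall canister stands upright on the scanner plate, within about 1 mm of the centre and with its label within about 0.5° of square to the window; it is released, the other two canisters have not moved, and the job was handed in at about 15 s.

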